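# Set a gauge rod between sprung bench centres and hold the tailstock at its mark

## Robot

A 6-joint arm with a two-finger parallel gripper is mounted at the origin on the work surface; the furniture and walls round the work are solid. World frame = base frame: x ahead of the robot, y to its left, z up, the work surface at z = 0. Lengths are in mm, angles in rad, forces in N, time in s.
With the tool pointing down it reaches from about 275 to 1000 mm from the base axis. Payload 8.4 kg.
Tool frame: the origin (TCP) lies on the centre line of the jaws, within the pads' length; the fingertips stand 14 mm ahead of it and the grasp point (between the pads) lies 5 mm behind it; z points along the fingers, y is the line along which they close (so a half turn about z gives the same grasp; the last joint's range is limited). The gripper opens to 85 mm and grips with 20 to 120 N. Pads are 22 mm wide; open, the fingers measure 114 mm over their backs; the gripper's body (76 mm by 85 mm) begins 54 mm behind the grasp point. The pads swing forward as they close: fully open they stand 13 mm farther back than shut.
Start: joints at [1.277, 0.353, 1.633, -0, 1.155, -0.002], TCP at [179.796, 598.583, 245.281] pointing down, gripper open.
Joint ranges: [-2.63, 2.63], [-0.92, 2.1], [0.06, 2.66], [-1.3, 4.44], [0, 2.69], [-3.02, 3.02]. Speed limits (rad/s): [2.22, 2.22, 2.79, 3.14, 3.14, 3.14].

## Interface

Orientations are given as [roll, pitch, yaw] about the fixed x, y, z axes, in that order (R = Rz(yaw) Ry(pitch) Rx(roll)).
In Python, from rig import r gives the robot as it stands.
- The arm moves only by the tool step_arm, never from a script. Its argument "plan" is text: rows parted by semicolons, each of 7 numbers parted by spaces: the turn, a rotation vector about the world's x, y, z in degrees, then the shift along the world's x, y, z in mm, then the closure in counts, from 0 (fully open) to 255 (shut). In form: rx ry rz x y z hand; .... A call has 1 to 8 rows; each row is the pose to reach, as a shift and turn from the pose commanded when the call began; what a row does not reach only later rows make up. A row lasts 1/10 s, in which the tool goes at most 50 mm and 8.59 degrees, less where a joint would pass 70% of its speed; a pose out of reach is approached as far as the arm can. A call with a gripper value outside its range is refused whole. The fingers move at their own pace and stop on an object; "force" is the grip in N (left out, the last holds). Time passes only in rows, so rows that repeat a pose let the fingers close. It gives the time, the measured TCP pose, the force, the opening and the grip force at its end, in the units of the state.
- r.sense(): the state, without advancing time (a new reading comes with each control period).
- r.grab_frame(name): name is "side" or "top"; returns (picture, depth): 480x640x3 uint8, red, green, blue; 480x640 float32, mm along the optical axis (not along the pixel's ray), 0 where there is no reading.
- r.get_calibration(name): a dict with "K" (3x3 intrinsics, pixels), "k1" (the pictures are not rectified: a ray, as slopes to the right and down, at radius r is drawn at 1 + k1 r^2 times it, then the intrinsics apply), "world_from_camera" (4x4, takes a point from camera to world coordinates). Camera axes: x right, y down, z forward; pixel columns grow to the right and rows downward; lengths in mm; the calibration is good to about 2 mm. A picture is of the moment at which its call begins. get_calibration takes no time and is no camera call.
- r.sign_off(): hands the job in; it is judged then, once.
The state is a dict: "clock": time; "qpos": joint angles; "qvel": joint speeds; "joint_efforts": joint torques, N m; "eef_pos": TCP position; "tcp_rot": TCP orientation; "contact_force": force on the tool from outside, world axes, zero at the start; "wrist_torque": the same for the moment, N m; "opening": opening from 0.0 (shut) to 1.0 (fully open); "grasp_force": force on a finger pad.
Only numpy, scipy, OpenCV 4.12 (cv2) and the standard library are available. Lean on these libraries where they do the work, as an engineer would, in place of code of your own. Each camera call takes 0.05 s, during which the arm holds its last target. There are 200 camera calls.

## Task

Lift the gauge rod out of the two vee blocks and lay it in the loading rests of the bench centres, between the two points. Then take the upright grip of the tailstock, pull the tailstock along the bed against its return spring until its pointer stands on the black mark, so that the two points carry the rod clear of the rests, and keep hold of it there: finish while still holding it, so that I can do up the lock screw. Leave the pliers, the bolt tin and the oil can where they are.

Things in the scene. Friction and masses are not known exactly. Their poses are not given: they have to be found in the camera images.
- rod_mid (a point): Middle of the gauge rod: plain aluminium-grey round bar, 24 mm diameter, 150 mm long, about 0.2 kg, own x axis along the bar; a centre bore 14 mm wide, 22 mm deep in each end. At the start it lies across two steel vee blocks (50 mm long, 60 mm wide, 36 mm high), its axis 33 mm above the table; between the blocks 54 mm of the bar are free at the sides and below.
- bench: Bench centres: muted green cast bed 343 x 84 mm, top 24 mm high. Origin on the table below the middle of the rests; x along the bed from headstock to tailstock, y across, z up. Both points (60 degree cones) lie on the line y = 0, 70 mm up, tips at x = -84 mm (fixed, headstock 98 mm high) and, tailstock back, +84 mm. Once nipped, the rod's middle is at x = -21 mm.
- rest_mid (a point): Point of the bench where the middle of the rod belongs when it has been laid in the rests: 67.5 mm above the table, half-way between the two points (9 mm free at each end). Its x axis is along the bed.
- rests: The two loading rests: steel 90 degree vees, 12 mm thick, about 50 mm wide, top edges 71 mm above the table, at x = -42 and +34 mm of the bench. A rod laid in them has its axis 2.5 mm below the line of the points, and the points lift it off as they close. Between the rests there is free room down to 28 mm above the table. Origin as the bench's.
- head_tip (a point): Tip of the fixed headstock point (x = -84 mm, 70 mm up in the bench frame).
- tail_slide (a joint): Travel of the tailstock carriage from its back stop towards the headstock (along -x of the bench), in m: 0 at the start, 0.049 at the middle of the black mark, 0.060 at the front stop. A spring draws it back with 5 to 6 N; let go, it runs back. From about 0.043 on the rod is nipped, and the sprung point adds up to about 11 N at the mark.
- tail_centre (a joint): How far the tailstock's sprung point is pushed back into the carriage, in m: 0 to 0.012; it starts to give at 6.4 N and takes 0.8 N more per mm. About 0.006 when the rod is nipped and the carriage is at the mark.
- pull_grip: Upright black round grip, 17 mm in diameter, on top of the tailstock carriage; it moves with the carriage and its sleeve turns on its own upright axis. Origin on that axis, at table height.
- grip_mid (a point): Centre of the upright grip, 116 mm above the table, at x = +138 mm of the bench while the tailstock is back. The part to hold runs from 98 to 134 mm above the table, the top is at 139 mm; below it is a steel collar (25 mm diameter, top at 95 mm).
- pointer (a point): Tip of the thin dark pointer on the left (+y) side of the carriage foot, over the bright strip on the bed; it moves with the carriage.
- mark (a point): Middle of the black mark, a band 8 mm wide along the bed, across the bright strip on the bed's +y edge, at x = +70 mm, y = +33 mm of the bench. The tailstock is set when the pointer is over the band, that is 49 mm (45 to 53) along from the back stop.
- pliers: Pliers with red handles, 178 mm long, lying on the table at the left. Bystander.
- bolt_tin: Tin cup of bolts, 72 mm wide, 70 mm high, at the far left. Bystander.
- oil_can: Blue oil can with a thin bent spout, 187 mm high, at the back of the table. Bystander.

How it is judged (in metres and radians):
On the way:
1. the rod lies in both loading rests between the points, let go, with the tailstock back (x of rod_mid in the frame of bench between -0.012 and 0.012 m and y of rod_mid in the frame of bench between -0.003 and 0.003 m and z of rod_mid in the frame of bench between 0.0655 and 0.069 m and angle between the x axis of rod_mid and the x axis of bench, either way round below 0.05 rad and contact force between rod and rests above 0.5 N and contact force between the fingers and rod below 0.1 N and value of joint tail_slide below 0.01 m), for 0.2 s.
At the end, for the whole second after the job is handed in: Still held by the grip (over 4 N), the tailstock stands at 45 to 53 mm of travel; the points alone carry the rod: within 2 mm of their line across, 1.5 mm in height, 0.03 rad, 4 mm along; sprung point in over 1 mm; no load on the rests, no finger on the rod (value of joint tail_slide between 0.045 and 0.053 m and velocity of joint tail_slide between -0.01 and 0.01 m/s and x of rod_mid in the frame of bench between -0.025 and -0.017 m and y of rod_mid in the frame of bench between -0.002 and 0.002 m and z of rod_mid in the frame of bench between 0.0685 and 0.0715 m and angle between the x axis of rod_mid and the x axis of bench, either way round below 0.03 rad and value of joint tail_centre above 0.001 m and contact force between rod and rests below 0.2 N and contact force between the fingers and rod below 0.1 N and contact force between the fingers and pull_grip above 4 N); the arm keeps its last pose, push and grip.
It fails at once if pliers moves more than 3 cm (distance of pliers from where it was at the start of the episode above 0.03 m).
It fails at once if bolt_tin moves more than 3 cm (distance of bolt_tin from where it was at the start of the episode above 0.03 m).
It fails at once if oil_can moves more than 3 cm (distance of oil_can from where it was at the start of the episode above 0.03 m).
It also fails if it takes over 53 s, if anything falls off the work surface, if the arm or the gripper's body presses on something with over 40 N, if the wrist force passes 120 N, or if a joint passes its speed limit or range.

## Working session

There is one attempt and no reset: what is moved stays moved. The work goes in short steps, Python scripts to look and compute and a tool call to move; the robot and the scene stay as the last step left them, time stands still between calls to the robot, and variables do not carry over. Pictures are saved under pics/ and viewed, at most 10 in all, crops included, and the job is handed in when it is done.

Besides the shell and the picture viewer there is one more tool, called after "Emit:" in YAML: its name, and indented under it one key for each argument. step_arm: Moves the arm, as the interface text tells. Its arguments: {"type":"object","properties":{"plan":{"type":"string"},"force":{"type":"number"}},"required":["plan"]}

```bash
ls; mkdir -p pics; cat > h.py <<'E'
import numpy as np, cv2
from rig import r
def grab(n,tag):
    p,d=r.grab_frame(n); np.savez(f'pics/{tag}.npz',p=p,d=d); cv2.imwrite(f'pics/{tag}.png',p[:,:,::-1]); return p,d
def rays(n,uv):
    c=r.get_calibration(n); K=np.array(c['K'],float); T=np.array(c['world_from_camera'],float)
    s=cv2.undistortPoints(np.array(uv,float).reshape(-1,1,2),K,np.array([c['k1'],0,0,0,0.])).reshape(-1,2)
    return T[:3,3],np.c_[s,np.ones(len(s))]@T[:3,:3].T
def onplane(n,uv,z):
    o,d=rays(n,uv); return o+d*((z-o[2])/d[:,2])[:,None]
def bydepth(n,uv,dep):
    o,d=rays(n,uv); return o+d*np.array(dep,float).reshape(-1,1)
E
python3 - <<'E'
from h import *
for n in('top','side'):
    grab(n,n+'0'); c=r.get_calibration(n); print(n,np.round(c['K'],1).tolist(),c['k1'],np.round(c['world_from_camera'],3).tolist())
print(r.sense())
E
```

```text
pics
top [[443.6, 0.0, 323.0], [0.0, 443.6, 240.3], [0.0, 0.0, 1.0]] -0.05404087567614961 [[-0.017, -0.989, 0.147, 315.916], [-1.0, 0.02, 0.02, -51.515], [-0.022, -0.147, -0.989, 951.663], [0.0, 0.0, 0.0, 1.0]]
side [[511.5, 0.0, 322.7], [0.0, 511.5, 230.4], [0.0, 0.0, 1.0]] 0.04652119725307747 [[0.825, -0.345, 0.448, 104.776], [-0.565, -0.53, 0.633, -551.752], [0.019, -0.775, -0.632, 635.267], [0.0, 0.0, 0.0, 1.0]]
{'clock': 0.1, 'qpos': array([ 1.27660188e+00,  3.53590981e-01,  1.63403828e+00,  1.72766461e-05,
        1.15521972e+00, -2.41221463e-03]), 'qvel': array([-0.00037771, -0.00298037, -0.00181115, -0.00122024,  0.00125368,
       -0.00066739]), 'joint_efforts': array([ 1.42669345e-03, -6.06363773e+01, -3.42817032e+01,  1.84540231e-04,
        4.02670907e-03,  3.19374624e-05]), 'eef_pos': array([179.67226377, 598.19507023, 244.63839086]), 'tcp_rot': array([-3.14033637e+00, -1.88278289e-05,  2.84980342e+00]), 'contact_force': array([0.14202351, 0.62875538, 0.03908898]), 'wrist_torque': array([ 0.05626714, -0.0252015 ,  0.05530393]), 'grasp_force': 0.0, 'opening': 1.0007786944717174}
```

View pics/top0.png

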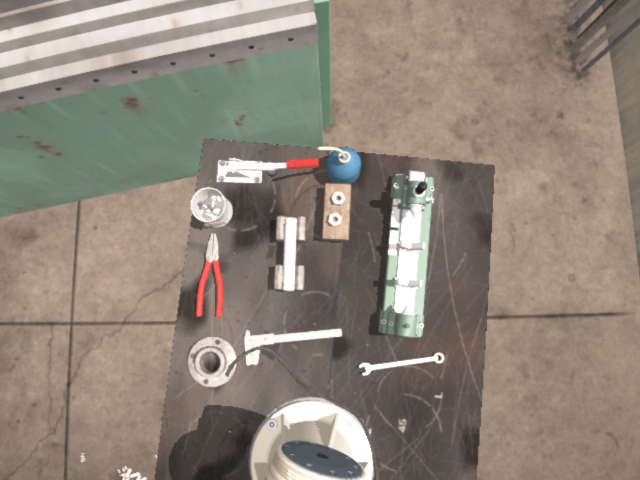

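View pics/side0.png

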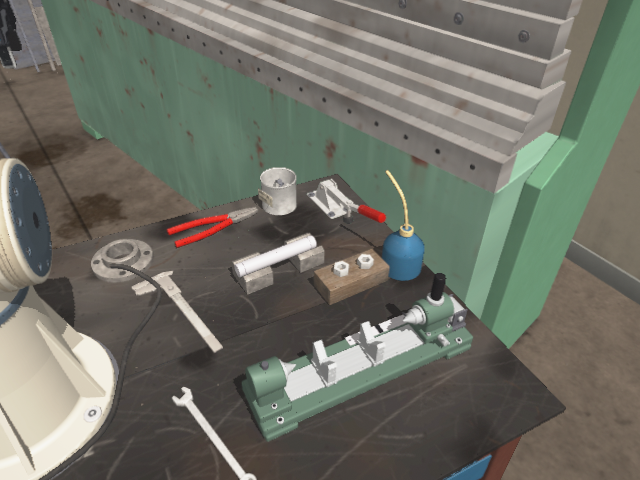

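The top view shows the rod lying nearly vertical in the picture, from about (291,217) to (289,291), with the bench from (405,335) to (415,175) and the black grip at about (420,188). The side view shows the same things, with the headstock near (268,385) and the grip at (438,288). The oil can stands near the tailstock end. Next I take close crops.

```bash
python3 - <<'E'
from h import *
t=np.load('pics/top0.npz');s=np.load('pics/side0.npz')
a=cv2.resize(t['p'][160:345,370:445],None,fx=3.2,fy=3.2,interpolation=2)
b=cv2.resize(s['p'][265:440,235:480],None,fx=2.2,fy=3.2*1.0,interpolation=2)
b=cv2.resize(s['p'][265:440,235:480],(539,385),interpolation=2)
im=np.zeros((600,800,3),np.uint8); im[:592,:240]=a[:592]; im[:385,250:789]=b
c=cv2.resize(t['p'][205:300,265:315],None,fx=2.2,fy=2.2); im[388:388+c.shape[0],250:250+c.shape[1]]=c
cv2.imwrite('pics/crop1.png',im[:,:,::-1])
for n,f in(('top',t),('side',s)):
    d=f['d']; print(n,(d==0).mean())
E
```

```text
top 0.003951822916666667
side 0.003860677083333333
```

View pics/crop1.png

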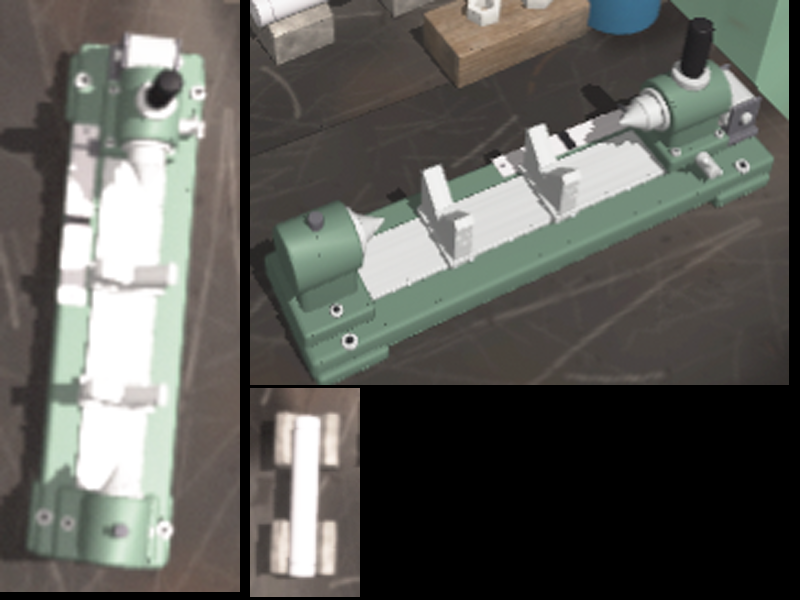

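The crop shows the two rests at crop (125,278) and (125,392), the headstock at (120,525) and the grip at (165,88), with the black mark at (75,220). Depth data should now give the frames.

```bash
cat >> h.py <<'E'
def cloud(n,f):
    v,u=np.mgrid[0:480,0:640]; return bydepth(n,np.c_[u.ravel(),v.ravel()],f['d'].ravel())
def rect(P):
    (c,s,a)=cv2.minAreaRect(P[:,:2].astype(np.float32)); return np.round(c,1),np.round(s,1),round(a,2)
E
python3 - <<'E'
from h import *
for n in('top','side'):
    f=np.load(f'pics/{n}0.npz'); P=cloud(n,f); C=f['p'].reshape(-1,3).astype(int)
    near=(P[:,0]>200)&(P[:,0]<800)&(abs(P[:,1])<600)
    tab=near&(abs(P[:,2])<8); print(n,'table z',np.median(P[tab,2]))
    ij=np.flatnonzero(near)
    v,u=np.divmod(np.arange(480*640),640)
    b=(u>370)&(u<445)&(v>160)&(v<345) if n=='top' else (u>235)&(u<480)&(v>265)&(v<440)
    def comp(m,lbl,mn):
        k,L,st,ce=cv2.connectedComponentsWithStats(m.reshape(480,640).astype(np.uint8))
        for i in range(1,k):
            if st[i,4]>=mn:
                Q=P[(L==i).ravel()]; print(lbl,st[i,4],'c',np.round(Q.mean(0),1),'rect',rect(Q),'z',np.round(np.percentile(Q[:,2],[5,50,95]),1))
    comp(b&(P[:,2]>101)&(P[:,2]<150),'grip',8)
    comp(b&(P[:,2]>50)&(P[:,2]<78),'rest/..',8)
    comp(b&(P[:,2]>85)&(P[:,2]<101),'heads',8)
    comp(b&(P[:,2]>18)&(P[:,2]<200),'bench',300)
    rb=(u>265)&(u<315)&(v>205)&(v<300) if n=='top' else (u>225)&(u<325)&(v>230)&(v<295)
    comp(rb&(P[:,2]>37)&(P[:,2]<55),'rod',20)
    comp(rb&(P[:,2]>18)&(P[:,2]<55),'rod+vee',20)
E
```

```text
top table z -0.6608054529312994
grip 108 c [ 536.7 -223.4  128.6] rect (array([ 538.8, -225.2]), array([15.6, 16.6]), 25.92) z [105.7 134.4 139.5]
rest/.. 300 c [ 555.2 -222.9   65.6] rect (array([ 538.9, -226.1]), array([ 42.2, 105.5]), 83.56) z [56.5 63.2 76.9]
rest/.. 11 c [ 510.8 -235.6   73.3] rect (array([ 510.7, -235.4]), array([ 2.9, 16.1]), 43.7) z [69.  73.4 77.5]
rest/.. 155 c [ 434.9 -213.1   61.7] rect (array([ 435.4, -213.1]), array([49.4, 12. ]), 82.73) z [51.9 62.  70.8]
rest/.. 155 c [ 359.9 -203.3   62.5] rect (array([ 360.2, -202.7]), array([50.1, 12.1]), 82.78) z [52.3 62.9 70.9]
rest/.. 47 c [ 307.1 -193.9   74.1] rect (array([ 302.3, -195.2]), array([18.3, 24.2]), 45.58) z [69.5 73.9 77.3]
rest/.. 38 c [ 278.8 -172.4   74.2] rect (array([ 279.2, -172.8]), array([ 3.4, 38.8]), 83.4) z [68.9 75.1 77.6]
heads 196 c [ 533.7 -221.9   90. ] rect (array([ 538.3, -223.9]), array([26.4, 49.6]), 84.87) z [85.4 88.9 96.9]
heads 306 c [ 277.  -191.3   89.3] rect (array([ 277.7, -191.9]), array([30.4, 42.7]), 79.86) z [85.6 89.  96.1]
bench 6539 c [ 419.4 -207.    40.3] rect
[... 1210 characters left out ...]
44.9]), 81.71) z [85.7 89.9 97.2]
bench 578 c [369.2  20.7  31.6] rect (array([374. ,  28.7]), array([41.8, 51.8]), 88.88) z [20.2 32.3 42. ]
bench 1740 c [506.8 -77.3  32.4] rect (array([540.2, -73.5]), array([ 58. , 183.9]), 79.19) z [19.9 34.6 42.4]
bench 13438 c [ 406.  -220.    43.7] rect (array([ 421.8, -211.2]), array([ 87.1, 342.8]), 82.93) z [22.6 29.6 91. ]
rod 831 c [419.8  33.9  42.8] rect (array([423.3,  35.9]), array([ 22.6, 150.2]), 86.45) z [37.7 43.4 46.2]
rod+vee 2083 c [419.2  28.7  35.6] rect (array([425.8,  37.1]), array([ 62.7, 155.2]), 87.87) z [21.5 35.5 45.6]
rod+vee 185 c [458.4 -47.8  31.9] rect (array([457.7, -45.7]), array([44.7, 17. ]), 55.87) z [20.5 34.4 37.2]
```

Emit:
step_arm:
  plan: "0 0 14.5 244.5 -561 -20 0;0 0 14.5 244.5 -561 -20 0;0 0 14.5 244.5 -561 -20 0;0 0 14.5 244.5 -561 -20 0;0 0 14.5 244.5 -561 -20 0;0 0 14.5 244.5 -561 -20 0;0 0 14.5 244.5 -561 -20 0;0 0 14.5 244.5 -561 -20 0"

```text
clock: 0.9
eef_pos: [339.7, 230.2, 232.1]
tcp_rot: [3.142, 0.0, 3.103]
contact_force: [0.7, 0.8, -1.7]
opening: 1.002
grasp_force: 0.0
```

```bash
python3 - <<'E'
from h import *
# refine rod ridge from initial frames: fit line to axis using normals: points z>37, axis estimate by circle fit
for n in('top','side'):
    f=np.load(f'pics/{n}0.npz'); P=cloud(n,f)
    m=(abs(P[:,0]-424)<78)&(abs(P[:,1]-37)<18)&(P[:,2]>37)&(P[:,2]<50); Q=P[m]
    from scipy.optimize import least_squares
    g=lambda p:np.hypot(Q[:,1]-p[0]-p[1]*(Q[:,0]-424),Q[:,2]-p[2])-12
    s=least_squares(g,[37,0,33],loss='soft_l1'); print(n,s.x,np.degrees(s.x[1]),np.percentile(Q[:,0],[0.5,99.5]),len(Q),np.std(s.fun))
E
```

```text
top [ 3.83457415e+01 -2.66662878e-02  3.20475905e+01] -1.5278657473329424 [350.09604657 499.70224455] 727 1.4988857700860716
side [38.39005179 -0.04032378 33.35631888] -2.310382368025866 [348.67106767 497.0445299 ] 835 1.4368957134697833
```

Emit:
step_arm:
  plan: "0 0 0 82 -188 -80 0;0 0 0 82 -188 -80 0;0 0 0 82 -188 -80 0;0 0 0 82 -188 -80 0;0 0 0 82 -188 -80 0;0 0 0 82 -188 -80 0;0 0 0 82 -188 -80 0"

```text
clock: 1.6
eef_pos: [421.2, 44.1, 152.1]
tcp_rot: [3.141, -0.001, 3.101]
contact_force: [0.2, 0.7, 0.5]
opening: 0.999
grasp_force: 0.0
```

Emit:
step_arm:
  plan: "0 0 0.3 3 -5.7 -40 0;0 0 0.3 3 -5.7 -75 0;0 0 0.3 3 -5.7 -100 0;0 0 0.3 3 -5.7 -115 0;0 0 0.3 3 -5.7 -123 0;0 0 0.3 3 -5.7 -123 0"
  force: 40

```text
clock: 2.2
eef_pos: [424.0, 39.3, 28.9]
tcp_rot: [-3.142, -0.001, 3.11]
contact_force: [-0.6, 0.5, 0.3]
opening: 0.998
grasp_force: 0.0
```

Emit:
step_arm:
  plan: "0 0 0 0 0 0 120;0 0 0 0 0 0 255;0 0 0 0 0 0 255;0 0 0 0 0 0 255;0 0 0 0 0 0 255;0 0 0 0 0 0 255;0 0 0 0 0 0 255;0 0 0 0 0 0 255"

```text
clock: 3.0
eef_pos: [424.9, 38.6, 29.8]
tcp_rot: [3.141, 0.001, 3.108]
contact_force: [-0.8, 3.0, 7.5]
opening: 0.264
grasp_force: 38.7
```

Emit:
step_arm:
  plan: "0 0 0 0 0 30 255;0 0 0 0 0 60 255;0 0 0 0 0 90 255;0 0 0 0 0 120 255;0 0 0 -5 -50 130 255;0 0 -3 -8 -90 130 255;0 0 -5.5 -12 -130 130 255;0 0 -5.5 -15 -160 130 255"

```text
clock: 3.8
eef_pos: [408.9, -123.5, 159.5]
tcp_rot: [-3.141, 0.0, 3.01]
contact_force: [0.3, 0.1, -2.2]
opening: 0.267
grasp_force: 40.3
```

Emit:
step_arm:
  plan: "0 0 0 -4 -40 0 255;0 0 0 -7 -70 0 255;0 0 0 -8 -86 0 255;0 0 0 -8 -86 0 255;0 0 0 -8 -86 0 255;0 0 0 -8 -86 0 255"

```text
clock: 4.4
eef_pos: [401.2, -206.8, 159.0]
tcp_rot: [3.141, -0.001, 3.012]
contact_force: [0.4, 0.9, -2.0]
opening: 0.263
grasp_force: 40.3
```

```bash
python3 - <<'E'
from h import *
grab('side','side1'); grab('top','top1'); s=r.sense(); print(s['eef_pos'],s['tcp_rot'],s['opening'],s['grasp_force'],s['contact_force'])
a=cv2.imread('pics/top1.png')[160:360,340:480];b=cv2.imread('pics/side1.png')[190:440,230:480]
im=np.zeros((600,800,3),np.uint8); im[:500,:350]=cv2.resize(a,None,fx=2.5,fy=2.5); im[:440,355:795]=cv2.resize(b,(440,440)); cv2.imwrite('pics/crop2.png',im)
E
```

```text
[ 401.48940158 -206.72666452  159.17088679] [ 3.14138416e+00 -2.55234261e-04  3.01319504e+00] 0.2628596745975994 40.292542576789856 [-0.82626672 -0.50082175 -2.00591434]
```

View pics/crop2.png

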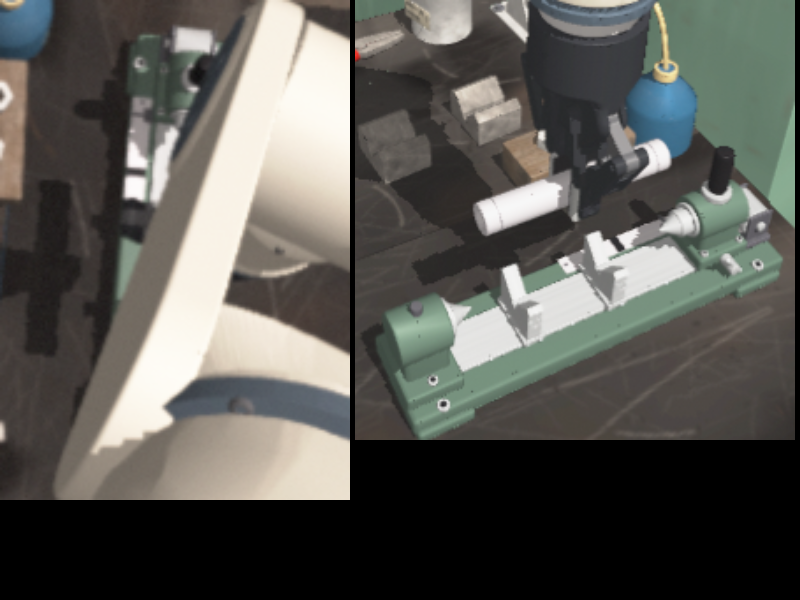

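The side view shows the rod held level above the bed, its ends at crop (487,217) and (655,157). The arm hides the scene in the top view, so I measure the rod from the side depth.

```bash
cat >> h.py <<'E'
from scipy.optimize import least_squares
def rodfit(tag,c,n='side',zr=25,yaw=-7.5):
    P=cloud(n,np.load(f'pics/{tag}.npz')); C=np.load(f'pics/{tag}.npz')['p'].reshape(-1,3).astype(int)
    e=np.array([np.cos(np.radians(yaw)),np.sin(np.radians(yaw))]); w=np.array([-e[1],e[0]])
    D=P-c; t=D[:,:2]@e; q=D[:,:2]@w
    m=(abs(t)<95)&(abs(q)<25)&(abs(D[:,2])<zr)&(C.min(1)>110); t,q,z=t[m],q[m],D[m,2]
    g=lambda p:np.hypot(q-p[0]-p[1]*t,z-p[2]-p[3]*t)-12
    s=least_squares(g,[0,0,0,0],loss='cauchy',f_scale=1.); p=s.x; ok=abs(g(p))<2.5
    lo,hi=np.percentile(t[ok],[0.3,99.7]); mid=(lo+hi)/2
    print(tag,'n',ok.sum(),m.sum(),'ends',lo,hi,'mid',c[:2]+e*mid+w*(p[0]+p[1]*mid),c[2]+p[2]+p[3]*mid,'yaw',yaw+np.degrees(p[1]),'pitch',np.degrees(p[3]))
E
python3 - <<'E'
from h import *
rodfit('side1',np.array([401.5,-206.7,164]))
rodfit('side0',np.array([424,38.4,33]),yaw=-2)
# rest/bench pose in same side view: rests' faces
for tag,n in(('side0','side'),('top0','top'),('side1','side')):
    f=np.load(f'pics/{tag}.npz');P=cloud(n,f)
    e=np.array([np.cos(np.radians(-7.5)),np.sin(np.radians(-7.5))]);w=np.array([-e[1],e[0]])
    D=P[:,:2]-[401,-208.3];t=D@e;q=D@w;z=P[:,2]
    for x0 in(-42,34):
        o=[]
        for sg in(1,-1): # vee slope faces: |q| vs z ; z = zv + |q|
            m=(abs(t-x0)<5)&(sg*q>5)&(sg*q<21)&(z>50)&(z<72)&(abs(z-(50.5+abs(q)))<5); o.append((m.sum(),np.round(np.median(z[m]-sg*q[m]),2)))
        print(tag,x0,o,'y offset',(o[1][1]-o[0][1])/2,'apex z',(o[0][1]+o[1][1])/2)
E
```

```text
side1 n 1273 1412 ends -76.55850360952687 73.27781607527325 mid [ 399.83768897 -206.75934413] 162.50761325206147 yaw -7.58260244992626 pitch -0.009144703942024324
side0 n 1057 1483 ends -75.43168369673998 73.23089662171866 mid [422.91101541  38.745917  ] 33.50459597716265 yaw -2.272711698129517 pitch 0.07974774215443815
side0 -42 [(np.int64(112), np.float64(50.91)), (np.int64(29), np.float64(51.92))] y offset 0.5050000000000026 apex z 51.415
side0 34 [(np.int64(97), np.float64(50.34)), (np.int64(28), np.float64(52.16))] y offset 0.9099999999999966 apex z 51.25
top0 -42 [(np.int64(34), np.float64(49.93)), (np.int64(47), np.float64(49.95))] y offset 0.010000000000001563 apex z 49.94
top0 34 [(np.int64(34), np.float64(48.56)), (np.int64(45), np.float64(50.86))] y offset 1.1499999999999986 apex z 49.71
side1 -42 [(np.int64(113), np.float64(50.78)), (np.int64(31), np.float64(51.98))] y offset 0.5999999999999979 apex z 51.379999999999995
side1 34 [(np.int64(99), np.float64(50.28)), (np.int64(28), np.float64(52.21))] y offset 0.9649999999999999 apex z 51.245000000000005
```

Emit:
step_arm:
  plan: "0 0 0.3 0.5 -0.9 -25 255;0 0 0.3 0.5 -0.9 -50 255;0 0 0.3 0.5 -0.9 -70 255;0 0 0.3 0.5 -0.9 -80 255;0 0 0.3 0.5 -0.9 -86 255;0 0 0.3 0.5 -0.9 -86 255;0 0 0.3 0.5 -0.9 -86 255"

```text
clock: 5.2
eef_pos: [402.6, -208.6, 73.8]
tcp_rot: [-3.141, 0.001, 3.018]
contact_force: [0.3, -0.4, -2.2]
opening: 0.266
grasp_force: 40.4
```

```bash
python3 - <<'E'
from h import *
grab('side','side2'); s=r.sense(); print(s['eef_pos'],s['tcp_rot'],s['opening'],s['grasp_force'],s['contact_force'])
rodfit('side2',np.array([400.5,-207.5,76]),zr=15)
b=cv2.imread('pics/side2.png')[230:440,230:480]; cv2.imwrite('pics/crop3.png',cv2.resize(b,None,fx=2.6,fy=2.6,interpolation=2))
E
```

```text
[ 402.58325844 -208.73128968   73.9426    ] [-3.14113363e+00  1.21933769e-03  3.01743015e+00] 0.265359678019634 40.35985350608826 [ 0.42290919 -0.21402778 -2.54964432]
side2 n 1143 1475 ends -74.03471985829151 75.55746595467176 mid [ 401.14263575 -208.45180231] 77.44619136421542 yaw -7.359052995092334 pitch 0.01969915045220475
```

View pics/crop3.png

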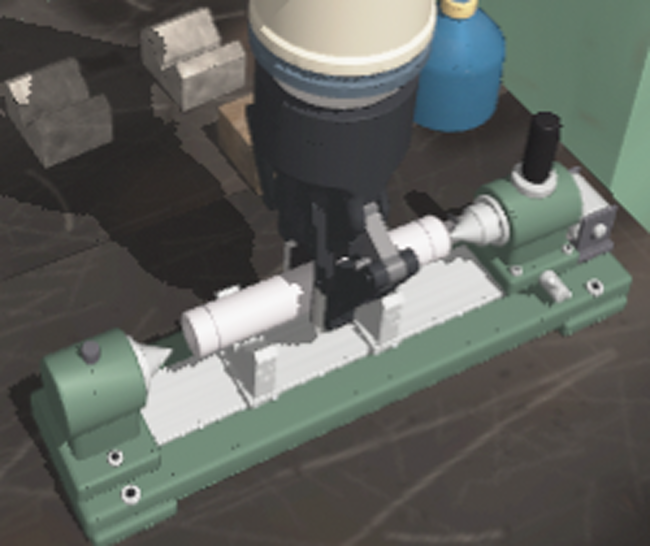

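The crop shows the rod above both rests and between the points, clear of the cone tips at about (168,352) and (455,235). I lower the last 9 mm with a small sideways correction.

Emit:
step_arm:
  plan: "0 0 0 -0.8 0.7 -2 255;0 0 0 -0.8 0.7 -4 255;0 0 0 -0.8 0.7 -6 255;0 0 0 -0.8 0.7 -7.5 255;0 0 0 -0.8 0.7 -8.5 255;0 0 0 -0.8 0.7 -8.5 255;0 0 0 -0.8 0.7 -8.5 255"

```text
clock: 5.95
eef_pos: [401.2, -207.7, 64.7]
tcp_rot: [3.141, -0.0, 3.017]
contact_force: [0.2, -0.5, -3.1]
opening: 0.269
grasp_force: 40.4
```

Emit:
step_arm:
  plan: "0 0 0 0 0 -0.6 255;0 0 0 0 0 -0.6 255;0 0 0 0 0 -1.2 255;0 0 0 0 0 -1.2 255;0 0 0 0 0 -1.2 255"

```text
clock: 6.45
eef_pos: [401.3, -207.8, 64.4]
tcp_rot: [3.142, 0.0, 3.017]
contact_force: [-4.3, 2.7, 15.8]
opening: 0.269
grasp_force: 42.2
```

Emit:
step_arm:
  plan: "0 0 0 0 0 0.6 255;0 0 0 0 0 0.6 180;0 0 0 0 0 0.6 165;0 0 0 0 0 0.6 150;0 0 0 0 0 0.6 110;0 0 0 0 0 0.6 60;0 0 0 0 0 0.6 60;0 0 0 0 0 0.6 60"

```text
clock: 7.25
eef_pos: [401.2, -207.8, 64.1]
tcp_rot: [3.142, -0.0, 3.017]
contact_force: [0.1, -0.3, -0.4]
opening: 0.761
grasp_force: 0.0
```

Emit:
step_arm:
  plan: "0 0 0 0 0 5 60;0 0 0 0 0 15 60;0 0 0 0 0 35 60;0 0 0 0 0 65 60;0 0 0 0 0 105 60;0 0 0 0 0 135 60;0 0 0 0 60 145 60;0 0 0 0 110 145 60"

```text
clock: 8.05
eef_pos: [402.2, -108.6, 211.4]
tcp_rot: [-3.141, 0.005, 3.014]
contact_force: [0.3, 0.5, 0.4]
opening: 0.766
grasp_force: 0.0
```

```bash
python3 - <<'E'
from h import *
grab('side','side3'); grab('top','top3'); s=r.sense(); print(s['eef_pos'],s['tcp_rot'],s['qpos'],s['contact_force'],s['clock'])
rodfit('side3',np.array([400.5,-207.5,67.5]),zr=14)
rodfit('top3',np.array([400.5,-207.5,67.5]),'top',zr=14)
b=cv2.imread('pics/side3.png')[230:440,230:480]; cv2.imwrite('pics/crop4.png',cv2.resize(b,None,fx=2.6,fy=2.6,interpolation=2))
for tag,n in (('side3','side'),('top3','top')):
  P=cloud(n,np.load(f'pics/{tag}.npz')); m=(np.hypot(P[:,0]-538,P[:,1]+226)<25)&(P[:,2]>104)&(P[:,2]<142); print(tag,m.sum(),rect(P[m]) if m.sum()>5 else '')
E
```

```text
[ 400.77964095 -104.30409075  210.08253945] [3.14030378e+00 1.03219937e-03 3.02107726e+00] [-2.59353597e-01  6.07830978e-02  2.09644768e+00  1.70499285e-03
  9.83518652e-01 -1.71057933e+00] [-0.19812251 -0.32659439 -0.49503406] 8.15
side3 n 1787 2268 ends -75.22440413908221 73.62789567980782 mid [ 399.69874071 -207.47050536] 68.12352047886246 yaw -7.237013667368249 pitch -0.13364454217596555
top3 n 353 438 ends -92.3546245430339 -13.604224421085114 mid [ 347.90599472 -201.09999555] 66.97974913499058 yaw -6.877784674218619 pitch 0.29377248260182676
side3 273 (array([ 536.5, -227.4]), array([17.6, 14.9]), 4.92)
top3 0
```

View pics/crop4.png

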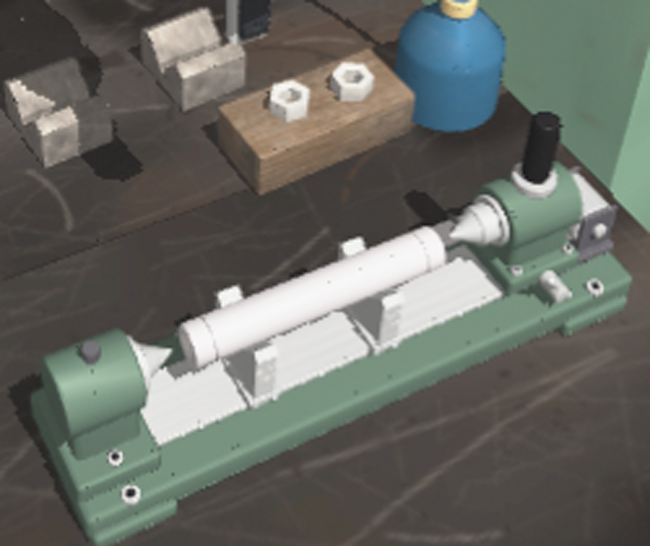

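The rod now lies in both rests between the points, from about (195,345) to (438,245) in the crop, and the gripper is clear of it. Next I turn the tool 90° and go above the grip.

Emit:
step_arm:
  plan: "0 0 -8 17 -16 0 60;0 0 -16 34 -32 0 60;0 0 -24 51 -48 0 60;0 0 -32 68 -64 0 60;0 0 -40 85 -80 0 60;0 0 -48 102 -96 0 60;0 0 -56 119 -112 0 60;0 0 -64 137 -128 0 60"

```text
clock: 8.95
eef_pos: [538.6, -237.6, 209.5]
tcp_rot: [3.142, 0.0, 1.894]
contact_force: [-0.3, 0.1, 0.1]
opening: 0.762
grasp_force: 0.0
```

Emit:
step_arm:
  plan: "0 0 -8 0 0 0 60;0 0 -16 0 0 0 60;0 0 -24 0 0 0 60;0 0 -26 0 0 0 60;0 0 -26 0 0 0 60;0 0 -26 0 0 0 60"

```text
clock: 9.55
eef_pos: [538.1, -236.8, 209.3]
tcp_rot: [3.141, 0.0, 1.448]
contact_force: [0.2, -0.7, -0.6]
opening: 0.766
grasp_force: 0.0
```

Emit:
step_arm:
  plan: "0 0 0 -0.4 11 -10 60;0 0 0 -0.4 11 -25 60;0 0 0 -0.4 11 -25 60"

```text
clock: 9.85
eef_pos: [536.3, -224.4, 181.1]
tcp_rot: [-3.138, -0.001, 1.448]
contact_force: [-0.1, 0.6, -0.4]
opening: 0.763
grasp_force: 0.0
```

Emit:
step_arm:
  plan: "0 0 0 0 0 -25 60;0 0 0 0 0 -45 60;0 0 0 0 0 -60 60;0 0 0 0 0 -68 60;0 0 0 0 0 -70 60;0 0 0 0 0 -70 60"

```text
clock: 10.45
eef_pos: [538.0, -225.6, 113.9]
tcp_rot: [3.141, 0.0, 1.447]
contact_force: [-0.1, -0.9, 0.4]
opening: 0.764
grasp_force: 0.0
```

```bash
python3 - <<'E'
from h import *
grab('side','side4'); grab('top','top4'); s=r.sense(); print(s['eef_pos'],s['tcp_rot'],s['contact_force'])
b=cv2.imread('pics/side4.png')[200:400,300:500]; t=cv2.imread('pics/top4.png')[150:350,340:480]
im=np.zeros((560,800,3),np.uint8); im[:500,:500]=cv2.resize(b,(500,500),interpolation=2); im[:400,510:790]=cv2.resize(t,(280,400)); cv2.imwrite('pics/crop5.png',im)
E
```

```text
[ 538.35773314 -225.75135911  114.55774347] [3.14041742e+00 3.44819201e-04 1.44657732e+00] [0.35178212 0.52651854 0.26279748]
```

View pics/crop5.png

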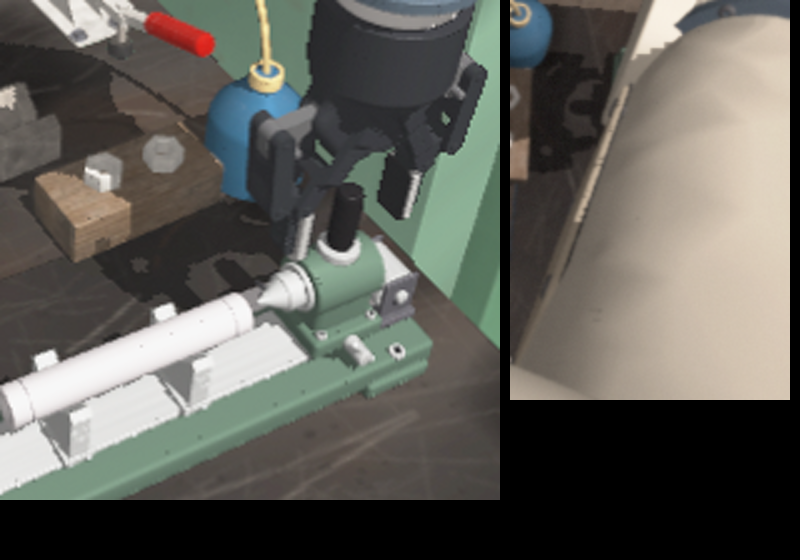

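The side crop shows the pads at about (303,235) and (412,195), one each side of the black grip at (347,215). I close the gripper.

Emit:
step_arm:
  plan: "0 0 0 0 0 0 130;0 0 0 0 0 0 170;0 0 0 0 0 0 200;0 0 0 0 0 0 230;0 0 0 0 0 0 255;0 0 0 0 0 0 255;0 0 0 0 0 0 255;0 0 0 0 0 0 255"
  force: 80

```text
clock: 11.35
eef_pos: [538.9, -225.7, 114.4]
tcp_rot: [3.139, 0.0, 1.447]
contact_force: [5.4, 0.2, 4.8]
opening: 0.173
grasp_force: 78.7
```

Emit:
step_arm:
  plan: "0 0 0 -6 0.8 0 255;0 0 0 -12 1.5 0 255;0 0 0 -18 2.3 0 255;0 0 0 -24 3 0 255;0 0 0 -30 3.8 0 255;0 0 0 -34 4.3 0 255;0 0 0 -38 4.8 0 255;0 0 0 -38 4.8 0 255"

```text
clock: 12.15
eef_pos: [500.7, -220.9, 114.4]
tcp_rot: [3.139, 0.0, 1.446]
contact_force: [5.3, 0.5, 2.8]
opening: 0.172
grasp_force: 78.8
```

```bash
python3 - <<'E'
from h import *
grab('side','side5'); s=r.sense(); print(s['eef_pos'],s['tcp_rot'],s['contact_force'],s['opening'],s['grasp_force'])
rodfit('side5',np.array([395,-207,67.5]),zr=14)
rodfit('side5',np.array([385,-206,67.5]),zr=14)
E
```

```text
[ 500.82147538 -220.8931857   114.40096865] [3.13925137e+00 2.66933675e-04 1.44634223e+00] [6.02397539 0.75413834 4.01603681] 0.17423541244546853 78.85177044721786
side5 n 1864 2329 ends -93.95265573825257 79.58830977418619 mid [ 387.88901801 -205.98850625] 69.04905040269787 yaw -7.409613273122784 pitch 0.4031429727621368
side5 n 1878 2351 ends -85.59792161303699 89.48145816793713 mid [ 386.97570864 -205.86946754] 69.04623890582184 yaw -7.346639220880083 pitch 0.37899823755063083
```

Emit:
step_arm:
  plan: "0 0 0 -2 0.3 0 255;0 0 0 -4 0.5 0 255;0 0 0 -6 0.8 0 255;0 0 0 -8 1 0 255;0 0 0 -10 1.3 0 255;0 0 0 -10.5 1.3 0 255;0 0 0 -10.5 1.3 0 255;0 0 0 -10.5 1.3 0 255"

```text
clock: 13.0
eef_pos: [492.5, -219.9, 114.5]
tcp_rot: [3.135, 0.001, 1.446]
contact_force: [14.8, 1.4, -3.5]
opening: 0.175
grasp_force: 78.5
```

```bash
python3 - <<'E'
from h import *
grab('side','side6'); s=r.sense(); print(s['eef_pos'],s['tcp_rot'],s['contact_force'],s['opening'],s['grasp_force'])
rodfit('side6',np.array([380,-205,70]),zr=14)
b=cv2.imread('pics/side6.png')[240:440,230:470]; cv2.imwrite('pics/crop6.png',cv2.resize(b,(720,600),interpolation=2))
E
```

```text
[ 492.50338508 -219.88680872  114.48448046] [3.13531435e+00 5.82092236e-04 1.44616636e+00] [15.32901033  1.59695045 -3.68701014] 0.17709935214768888 78.48339510150254
side6 n 2049 2537 ends -80.67112070730468 87.56773655312679 mid [ 383.41916809 -205.44735304] 70.5871352116782 yaw -7.311141440430842 pitch -0.14489359246395583
```

View pics/crop6.png

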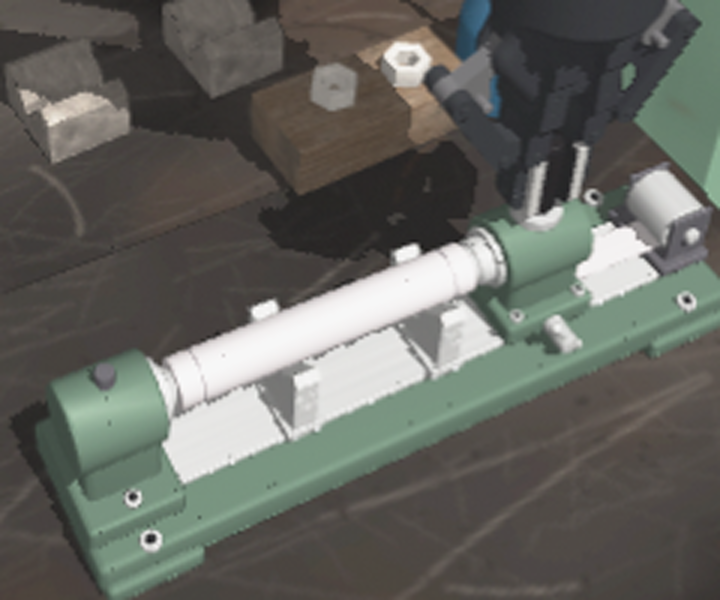

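The crop shows the rod nipped between the points and lifted off the rests, with the carriage short of the full travel. From TCP and force it stands at about 47 mm, so I pull 2 mm more.

Emit:
step_arm:
  plan: "0 0 0 -1 0.1 0 255;0 0 0 -2 0.3 0 255;0 0 0 -2.5 0.3 0 255;0 0 0 -2.5 0.3 0 255;0 0 0 -2.5 0.3 0 255;0 0 0 -2.5 0.3 0 255"

```text
clock: 13.65
eef_pos: [490.4, -219.6, 114.5]
tcp_rot: [3.135, 0.001, 1.446]
contact_force: [16.5, 2.7, -4.5]
opening: 0.172
grasp_force: 78.4
```

```bash
python3 - <<'E'
from h import *
grab('side','side7'); grab('top','top7'); s=r.sense(); print(s['eef_pos'],s['tcp_rot'],s['contact_force'],s['opening'],s['grasp_force'],s['qvel'])
# carriage shift: green barrel/foot points, range along bench axis, start vs now
e=np.array([np.cos(np.radians(-7.3)),np.sin(np.radians(-7.3))]);w=np.array([-e[1],e[0]])
for tag in('side0','side7'):
    f=np.load(f'pics/{tag}.npz');P=cloud('side',f);C=f['p'].reshape(-1,3).astype(int)
    D=P[:,:2]-[400.8,-208];t=D@e;q=D@w;z=P[:,2]
    m=(t>20)&(abs(q)<30)&(z>66)&(z<88)&(C[:,1]>C[:,0]+12)&(C[:,1]>C[:,2]+3)&(C[:,1]>60)
    print(tag,m.sum(),np.percentile(t[m],[1,3,10,50,90,97,99]).round(1))
b=cv2.imread('pics/side7.png')[240:360,340:480]; t=cv2.imread('pics/top7.png')[150:350,340:480]
im=np.zeros((600,800,3),np.uint8); im[:420,:490]=cv2.resize(b,(490,420),interpolation=2); im[:400,500:780]=cv2.resize(t,(280,400)); cv2.imwrite('pics/crop7.png',im)
E
```

```text
[ 490.36922884 -219.64264137  114.49420032] [3.13458146e+00 6.36801054e-04 1.44610265e+00] [16.62957026  2.2049035  -4.58271947] 0.17639295164071672 78.43499890062958 [ 3.44231934e-05  5.90516689e-04 -1.30442828e-03 -3.15369006e-04
  1.89459370e-04 -1.38284335e-03]
side0 418 [114.4 115.  116.2 134.8 155.5 159.4 160.5]
side7 442 [ 65.2  65.8  68.   86.9 107.2 110.2 111.8]
```

View pics/crop7.png

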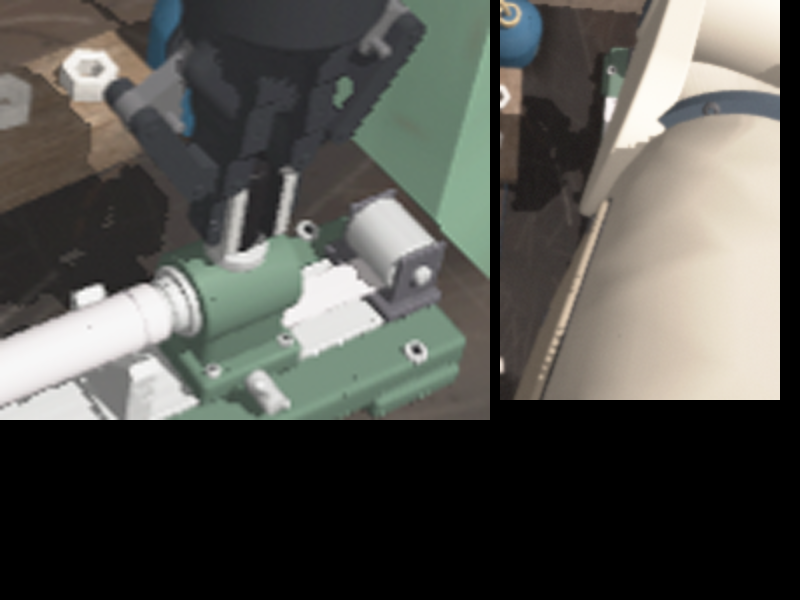

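The crop shows the grip still held at about (260,220), with the rod nipped by the tailstock point at (185,300). The carriage cloud has shifted 48.7 mm, the TCP has moved 48.9 mm and the pull is 16.6 N. All three put the pointer on the mark, so I hand in.

```bash
python3 -c "
from rig import r
print(r.sign_off())"
```

```text
the job is handed in; nothing more can be done
None
```

I laid the rod in the rests, pulled the tailstock to about 49 mm of travel so the points carry the rod clear, and handed in still holding the grip; the pointer was out of view, so 49 mm comes from the carriage shift in the depth images, the arm's travel and the pull force, and hand-in returned no verdict.

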